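Show the back of a pendant mount to the inspection camera

TASK

The back of the silver pendant mount in the ball vice is to be checked under the inspection camera before the stone is set. First turn the camera's focus ring until its white line meets the long index mark and let go of it; then lift the mount off the vice's pins and hold it still in the air with its back facing the lens squarely, 60 mm from it and centred on it, its hanging loop at the upper edge, pointing away from the operator's side. Do not touch the camera with the mount and leave the loose tools and things on the bench where they lie; finish while still holding the mount there, for the picture is taken in your grip.

Things in the scene. Friction and masses are not known exactly. Their poses are not given: they have to be found in the camera images.
- scope: inspection camera, fixed: dark base plate 116 x 94 x 15 mm, two grey cheeks up to 84 mm high, between them a grey camera whose black lens looks up, leaning 25 degrees to the base's front (the operator's side). Origin: centre under the base; x to its back, z up. It stands either left or right of the ball vice
- scope_head: tilted camera head, rigid with the base; origin 25 mm behind and 66 mm above the base's. z: the optical axis, outwards; x: to the back and up; y level. Along z: body (46 x 49 mm) to 22 mm, fixed aluminium scale ring (58 mm across, ticks every 15 degrees, one long thick black index mark at -x, the front) 44 to 50, black focus ring 51.5 to 68.5, front tube (35 mm across) to 74
- lens_front (a point): the centre of the lens's front face, 74 mm up the axis of scope_head; axes as scope_head
- view_point (a point): the point in the air on the optical axis, 60 mm in front of the lens front, where the middle of the mount's back is to be; axes as scope_head
- focus_ring (a joint): turn of the focus ring about the lens axis, rad: 0 when its white line meets the long index mark; positive is counter-clockwise seen from above the lens. It starts between -1.4 and -0.5, can turn from -1.7 to 1.2 against a light friction (0.04 N m) and stays where it is left
- ring_grip (a point): centre of the focus ring, on the lens axis 14 mm below the lens front. The ring is 41 mm across, 17 mm high, black, ribbed, with one white line on its top face and flank (at this point's -x, which turns with it). Take it along the lens axis; the fingertips must stay above the wider scale ring, whose top is 10 mm below this point
- ball_vice: engraver's ball vice, fixed: black round foot 100 mm across, steel ball, two steel jaws (together 64 x 60 mm), tops 90 mm above the bench. On them four brass pins at x, y = +-8.9 mm: 12 mm thick for 10 mm, then 5 mm thick for 5 mm (tops at 105 mm). Origin: centre underneath; z up
- mount: silver pendant mount, 35 g: open octagonal frame 40 mm across flats, 10 mm high, bore 33 mm, four claws 4 mm proud of its front (upper) face, a hanging loop 14 mm out of one flat. Its back rests on the shoulders of the vice's pins, 100 mm above the bench, thin pin ends in its bore with 1.4 mm play; not clamped. Origin: centre of its back; z out of its front, x to the loop; grip the flats at +-y
- mount_bail (a point): the middle of the mount's hanging loop, 27.5 mm along x and 5 mm along z from the mount's origin
- solder_tin: flat round solder tin, 65 mm across and 21 mm high: a loose bystander, to be left alone; origin underneath its middle
- caliper: steel caliper lying flat, 168 mm long and 8 mm high: a loose bystander, to be left alone; origin underneath its middle
- pliers: red-handled flat-nose pliers lying flat, 147 mm long: a loose bystander, to be left alone; origin underneath its middle
- loupe: folding loupe, 36 x 22 x 14 mm: a loose bystander, to be left alone; origin underneath its middle
- mandrel: tapered steel ring mandrel lying down, 302 mm long: a loose bystander, to be left alone; origin underneath its middle
- hammer: chasing hammer with a wooden handle, lying down, 230 mm long: a loose bystander, to be left alone; origin underneath its middle
Things that resemble listed ones, but are neither listed nor needed, are in the scene too. Leave any green look-alike of the mount alone.

How it is judged:
By the outcome, as a careful person would: the job done as asked, in the order asked, and still so for the second after the job is handed in, while the arm keeps its last pose, push and grip.
It also fails if it takes over 51 s, if anything falls off the work surface, if the arm or the gripper's body presses on something with over 40 N, if the wrist force passes 120 N, or if a joint passes its speed limit or range.

ROBOT

A 6-joint arm with a two-finger parallel gripper is mounted at the origin on a cart in front of the work surface, level with it; the furniture and walls round the work are solid. World frame = base frame: x ahead of the robot, y to its left, z up, the work surface at z = 0. Lengths are in m, angles in rad, forces in N, time in s.
With the tool pointing down it reaches from about 0.3 to 0.875 m from the base axis. Payload 6.4 kg.
Tool frame: the origin (TCP) lies where the fingers leave the gripper's body, on its centre line; the fingertips stand 73 mm ahead of it and the grasp point (between the pads) lies 54 mm ahead of it; z points along the fingers, y is the direction in which the jaws open and shut (so a half turn about z gives the same grasp; the last joint's range is limited). The gripper opens to 85 mm and grips with 20 to 120 N. Pads are 22 mm wide; open, the fingers measure 114 mm over their backs; the gripper's body (76 mm by 85 mm) begins 54 mm behind the grasp point. The pads swing forward as they close: fully open they stand 13 mm farther back than shut.
Start: joints at [-1.463, 0.181, 1.607, -0, 1.354, -0.206], TCP at [0.178, -0.547, 0.304] pointing down, gripper open.
Joint ranges: [-2.99, 2.99], [-0.89, 2.07], [0.3, 2.58], [-1.14, 4.28], [0, 2.63], [-3.12, 3.12]. Speed limits (rad/s): [2.57, 2.57, 3.01, 3.14, 3.14, 3.14].

INTERFACE

Orientations are given as a rotation vector (axis times angle).
In Python, from cell import robot gives the robot as it stands.
- The arm moves only by the tool jog_arm, never from a script. Its argument "rows" is one flat list of numbers, 7 for each row, row after row: the opening, from 0 (shut) to 1 (fully open), then the shift along the world's x, y, z scaled (see below), then the turn, a rotation vector about the world's x, y, z scaled (see below). In form: [fingers, x, y, z, rx, ry, rz, fingers, x, y, z, rx, ry, rz, ...]. A call has 1 to 8 rows; each row is the pose to reach, as a shift and turn from the pose commanded when the call began; what a row does not reach only later rows make up. The controller multiplies each number of a shift by 60 cm and each number of a turn by pi/2 rad. A row lasts 1/8 s, in which the tool goes at most 62.5 mm and 10.7 degrees, less where a joint would pass 70% of its speed; a pose out of reach is approached as far as the arm can. A call with a number of a shift or a turn outside -1 to 1 is refused whole. A call with a gripper value outside its range is refused whole. The fingers move at their own pace and stop on an object; the grip force is fixed at half the most. Time passes only in rows, so rows that repeat a pose let the fingers close. It gives the time, the measured TCP pose, the force and the opening at its end, in the units of the state.
- robot.sense(): the state, without advancing time (a new reading comes with each control period).
- robot.snapshot(name): name is "scene" or "top" or "wrist"; returns the picture (480x640x3 uint8, red, green, blue); there is no depth.
- robot.calibration(name): a dict with "fx", "fy", "cx", "cy" (pixels), "xyz" and "attitude" of the camera in the world. Camera axes: x right, y down, z forward; pixel columns grow to the right and rows downward; lengths in m; the calibration is good to about 2 mm. A picture is of the moment at which its call begins: read the wrist's pose just before it. calibration takes no time and is no camera call; for the wrist camera it gives the pose at the moment of the call.
- robot.finish_job(): hands the job in, once; it reports no verdict.
The state is a dict: "t": time; "joints": joint angles; "dq": joint speeds; "effort": joint torques, N m; "ee_pos": TCP position; "tool_rot": TCP orientation; "wrist_force": force on the tool from outside, world axes, zero at the start; "moment": the same for the moment, N m; "finger_gap": finger opening in m.
Only numpy, scipy, OpenCV 4.12 (cv2) and the standard library are available. Lean on these libraries where they do the work, as an engineer would, in place of code of your own. Each camera call takes 0.05 s, during which the arm holds its last target. There are 200 camera calls.

## Working session

There is one attempt and no reset: what is moved stays moved. The work goes in short steps, Python scripts to look and compute and a tool call to move; the robot and the scene stay as the last step left them, time stands still between calls to the robot, and variables do not carry over. Pictures are saved under pics/ and viewed, about 8 in all and at most 12, crops included, and the job is handed in when it is done.

Besides the shell and the picture viewer there is one more tool, called after "Call:" as name(argument=value, ...) on one line, values as JSON. jog_arm: Moves the arm, as the interface text tells. Its arguments: {"type":"object","properties":{"rows":{"type":"array","items":{"type":"number","minimum":-1,"maximum":1}}},"required":["rows"]}

```bash
ls; mkdir -p pics; python3 - <<'E'
from cell import robot
import cv2
for n in("scene","top"):
    im=robot.snapshot(n); cv2.imwrite(f"pics/{n}0.png",im[:,:,::-1]); print(n,robot.calibration(n))
print(robot.sense())
E
```

```text
pics
scene {'fx': 581.8707845853613, 'fy': 581.8707845853613, 'cx': 318.2815657439461, 'cy': 245.66395525676532, 'xyz': array([0.06308662, 0.29995048, 0.86126336]), 'attitude': array([-1.078874  ,  2.45280182, -0.99384239])}
top {'fx': 464.28449172612596, 'fy': 464.28449172612596, 'cx': 316.5068932903436, 'cy': 242.46716943866153, 'xyz': array([ 0.39996687, -0.20446947,  0.94792893]), 'attitude': array([-2.13817424,  2.08198702, -0.19252988])}
{'t': 0.1, 'joints': array([-1.46329863e+00,  1.81453455e-01,  1.60789536e+00,  2.59906706e-06,
        1.35380309e+00, -2.06323346e-01]), 'dq': array([-0.00039264, -0.00211246, -0.0009772 ,  0.00047403, -0.0008106 ,
        0.00054799]), 'effort': array([ 5.85152065e-05, -4.45880878e+01, -3.52237916e+01, -2.21320047e-04,
        4.14946597e-03,  1.52863851e-05]), 'ee_pos': array([ 0.17746276, -0.54653128,  0.30308774]), 'tool_rot': array([-3.10145954e+00, -4.90684402e-01, -1.24895557e-04]), 'wrist_force': array([-0.57909287,  0.68860251,  1.14072939]), 'moment': array([-0.00960449,  0.00215903, -0.08520591]), 'finger_gap': 0.08523545432619643}
```

View pics/scene0.png

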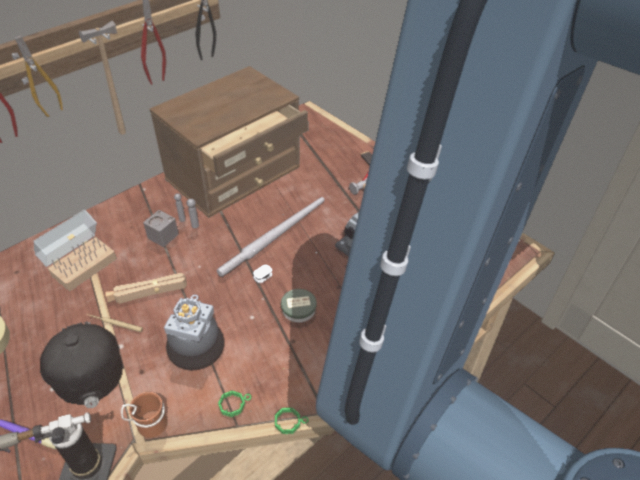

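View pics/top0.png

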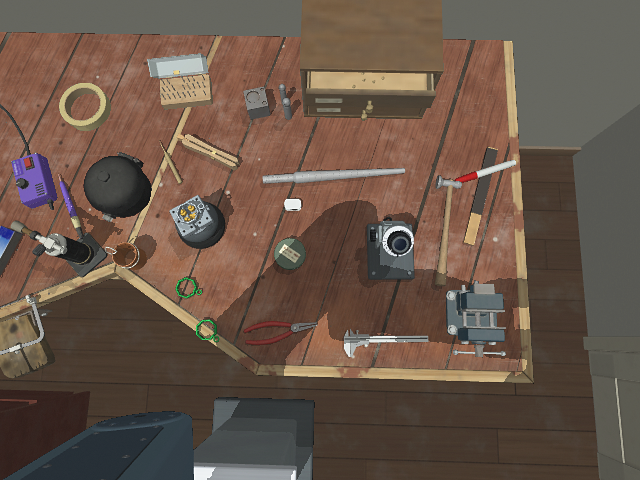

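The mount sits on the vice at top px (192,213), and the scope is at about (392,248). The two green rings at (188,288) and (207,330) are the look-alikes to leave. The black kiln-like ball at (118,185) and the grey vice at (475,315) are also not wanted.

```bash
python3 - <<'E'
import cv2,numpy as np
im=cv2.imread("pics/top0.png")
a=cv2.resize(im[205:290,355:425],None,fx=6,fy=6,interpolation=cv2.INTER_CUBIC)
b=cv2.resize(im[185:255,165:230],None,fx=6,fy=6,interpolation=cv2.INTER_CUBIC)
h=max(a.shape[0],b.shape[0]); c=np.zeros((h,a.shape[1]+b.shape[1],3),np.uint8)
c[:a.shape[0],:a.shape[1]]=a; c[:b.shape[0],a.shape[1]:]=b
cv2.imwrite("pics/c1.png",c); print(c.shape,a.shape)
E
```

```text
(510, 810, 3) (510, 420, 3)
```

View pics/c1.png

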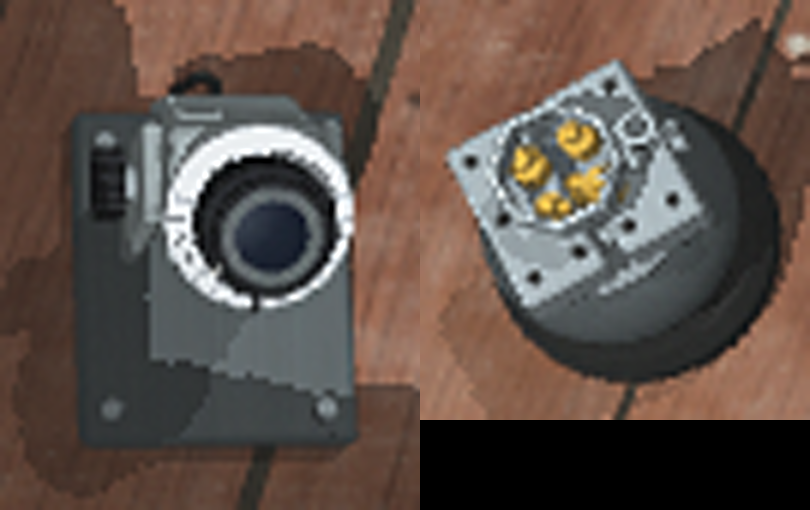

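```bash
cat > h.py <<'E'
import numpy as np
from scipy.spatial.transform import Rotation as R
def ray(c,u,v,z):
    d=R.from_rotvec(c["attitude"]).as_matrix()@np.array([(u-c["cx"])/c["fx"],(v-c["cy"])/c["fy"],1])
    return c["xyz"]+d*(z-c["xyz"][2])/d[2]
def proj(c,p):
    q=R.from_rotvec(c["attitude"]).as_matrix().T@(np.asarray(p)-c["xyz"])
    return np.array([c["fx"]*q[0]/q[2]+c["cx"],c["fy"]*q[1]/q[2]+c["cy"]])
E
python3 - <<'E'
from h import *; from cell import robot
c=robot.calibration("top")
A=lambda x,y,z:ray(c,355+x/6,205+y/6,z).round(4)
B=lambda x,y,z:ray(c,165+(x-420)/6,185+y/6,z).round(4)
for n,p in dict(FL=A(82,440,.015),FR=A(355,440,.015),BL=A(74,116,.015),BR=A(343,116,.015),SL=A(112,410,.015),SR=A(327,408,.015),ringouter=A(260,216,.066+.05*.906),lens=A(270,233,.133)).items():print(n,p)
for n,p in dict(mount=B(565,168,.105),bail=B(637,127,.105),jawNW=B(450,158,.09),jawN=B(617,62,.09),jawE=B(708,213,.09),jawS=B(530,303,.09)).items():print(n,p)
E
```

```text
FL [ 0.5157 -0.2941  0.015 ]
FR [ 0.5181 -0.3855  0.015 ]
BL [ 0.6275 -0.2907  0.015 ]
BR [ 0.6298 -0.3829  0.015 ]
SL [ 0.5261 -0.3041  0.015 ]
SR [ 0.5287 -0.3763  0.015 ]
ringouter [ 0.574  -0.3388  0.1113]
lens [ 0.5644 -0.3382  0.133 ]
mount [0.6192 0.0527 0.105 ]
bail [0.6331 0.031  0.105 ]
jawNW [0.6255 0.0944 0.09  ]
jawN [0.6587 0.0433 0.09  ]
jawE [0.6095 0.0104 0.09  ]
jawS [0.5788 0.0647 0.09  ]
```

```bash
cat >> h.py <<'E'
def scope(b=(.573,-.3385),yaw=1.6):
    H=(R.from_euler("z",yaw,degrees=True)*R.from_euler("y",-25,degrees=True)).as_matrix()
    o=np.array([b[0],b[1],0])+R.from_euler("z",yaw,degrees=True).apply([.025,0,.066])
    return o,H
def tool(H,phi):  # tool looking along -z of frame H, tool x turned phi deg from H x
    return H@R.from_euler("z",phi,degrees=True).as_matrix()@np.diag([1,-1,-1])
def move(s,p,Rt):
    R0=R.from_rotvec(s["tool_rot"]).as_matrix()
    rv=R.from_matrix(Rt@R0.T).as_rotvec()
    return ((p-s["ee_pos"])/.6).round(4),(rv/(np.pi/2)).round(4),"mm",(1e3*np.linalg.norm(p-s["ee_pos"])).round(1),"deg",np.degrees(np.linalg.norm(rv)).round(1)
E
python3 - <<'E'
from h import *; from cell import robot
s=robot.sense();c=robot.calibration("wrist")
R0=R.from_rotvec(s["tool_rot"]).as_matrix()
print("cam in tool",R0.T@(c["xyz"]-s["ee_pos"]),(R0.T@R.from_rotvec(c["attitude"]).as_matrix()).round(3),c["fx"])
o,H=scope()
print(o,H.round(3))
for phi in(-40,0,20): print(phi,o+.23*H[:,2],move(s,o+.23*H[:,2],tool(H,phi)))
E
```

```text
cam in tool [ 7.61699529e-02 -8.34512192e-05 -6.91630805e-02] [[ 0.    -0.954 -0.299]
 [ 1.     0.001 -0.   ]
 [ 0.    -0.299  0.954]] 388.09555919593146
[ 0.59799025 -0.33780196  0.066     ] [[ 0.906 -0.028 -0.422]
 [ 0.025  1.    -0.012]
 [ 0.423 -0.     0.906]]
-40 [ 0.50082595 -0.340516    0.27445079] (array([ 0.5389,  0.3434, -0.0477]), array([ 0.1427, -0.2506, -0.6163]), 'mm', np.float64(384.5), 'deg', np.float64(61.2))
0 [ 0.50082595 -0.340516    0.27445079] (array([ 0.5389,  0.3434, -0.0477]), array([ 0.0464, -0.2746, -0.1793]), 'mm', np.float64(384.5), 'deg', np.float64(29.8))
20 [ 0.50082595 -0.340516    0.27445079] (array([ 0.5389,  0.3434, -0.0477]), array([-0.002 , -0.278 ,  0.0394]), 'mm', np.float64(384.5), 'deg', np.float64(25.3))
```

```bash
python3 - <<'E'
from h import *; from cell import robot
s=robot.sense();o,H=scope()
for phi in (70,): print(phi,move(s,o+.24*H[:,2],tool(H,phi)))
E
```

```text
70 (array([ 0.5319,  0.3432, -0.0326]), array([-0.1235, -0.2612,  0.5858]), 'mm', np.float64(380.3), 'deg', np.float64(58.8))
```

Call:
jog_arm(rows=[1, 0.1, 0.1, 0.06, 0, 0, 0.1, 1, 0.2, 0.2, 0.08, -0.03, -0.06, 0.2, 1, 0.3, 0.28, 0.06, -0.06, -0.12, 0.3, 1, 0.4, 0.34, 0.03, -0.09, -0.18, 0.4, 1, 0.48, 0.343, 0, -0.11, -0.23, 0.5, 1, 0.532, 0.343, -0.033, -0.1235, -0.261, 0.586, 1, 0.532, 0.343, -0.033, -0.1235, -0.261, 0.586, 1, 0.532, 0.343, -0.033, -0.1235, -0.261, 0.586])

```text
t: 1.1
ee_pos: [0.4974, -0.3395, 0.2823]
tool_rot: [2.312, 1.671, 0.524]
wrist_force: [0.5, -0.8, 0.3]
finger_gap: 0.0852
```

```bash
python3 - <<'E'
from h import *; from cell import robot; import cv2
s=robot.sense();o,H=scope();c=robot.calibration("wrist")
im=robot.snapshot("wrist"); cv2.imwrite("pics/w1.png",im[:,:,::-1])
print(s["joints"],s["t"],move(s,o+.24*H[:,2],tool(H,70)))
for n,p in dict(lens=(0,0,.074),index=(-.029,0,.05),ringtop=(0,0,.0685)).items(): print(n,proj(c,o+H@np.array(p)))
E
```

```text
[-0.94448145  0.10847137  1.78330539  0.41899413  1.03644042 -0.8024904 ] 1.1 (array([-0.0014, -0.0019,  0.0021]), array([-0.0012, -0.0006, -0.0017]), 'mm', np.float64(1.9), 'deg', np.float64(0.2))
lens [320.91450726 240.1105628 ]
index [281.96128197 242.71454855]
ringtop [320.89696004 237.45221957]
```

View pics/w1.png

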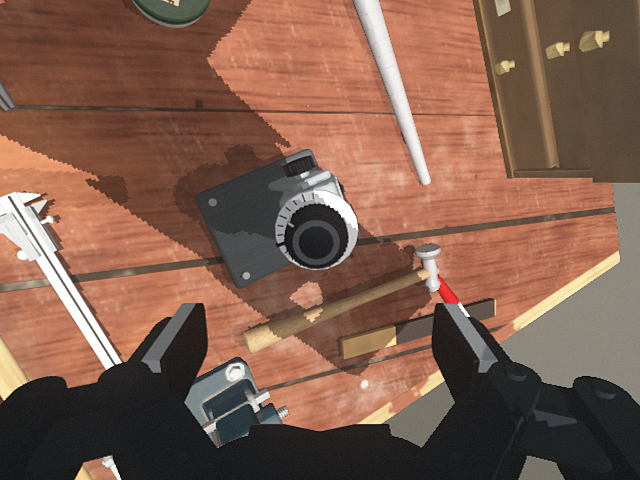

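```bash
python3 - <<'E'
import cv2
im=cv2.imread("pics/w1.png")
cv2.imwrite("pics/c2.png",cv2.resize(im[185:275,265:365],None,fx=6.5,fy=6.5,interpolation=cv2.INTER_CUBIC))
E
```

```text
(no output)
```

View pics/c2.png

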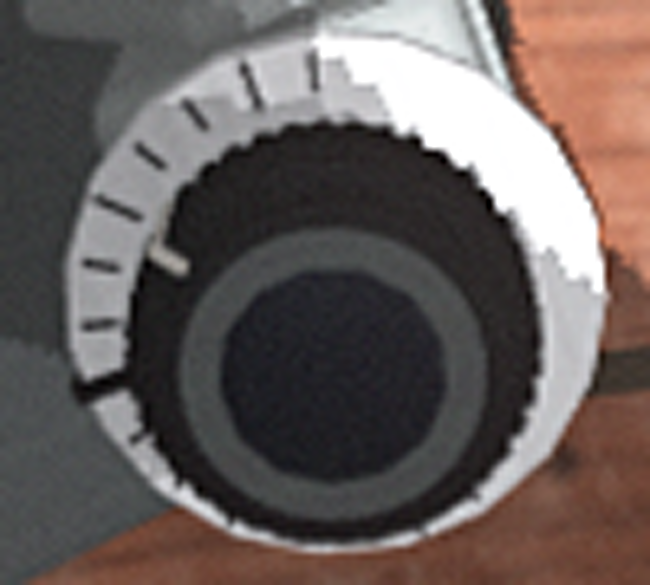

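```bash
cat >> h.py <<'E'
def onplane(c,u,v,o,H,s):
    d=R.from_rotvec(c["attitude"]).as_matrix()@np.array([(u-c["cx"])/c["fx"],(v-c["cy"])/c["fy"],1])
    e=H.T@(c["xyz"]-o); f=H.T@d
    return (e+f*(s-e[2])/f[2])
E
python3 - <<'E'
from h import *; from cell import robot
c=robot.calibration("wrist");o,H=scope()
P=lambda x,y,s:onplane(c,265+x/6.5,185+y/6.5,o,H,s)
L=P(333,372,.074);print("lens off in head",L*1e3)
for n,a in dict(lineA=(157,246,.0685),lineB=(186,270,.0685),lineflank=(163,222,.060),idx=(78,390,.05),idx2=(125,380,.05),scL=(68,290,.05),scR=(606,300,.05),scT=(330,35,.05),scB=(335,548,.05)).items():
    q=P(*a)-L; print(n,(q*1e3).round(1),"ang from -x ccw deg",np.degrees(np.arctan2(-q[1],-q[0])).round(1))
E
```

```text
lens off in head [-3.5580243  -1.72167971 74.        ]
lineA [-12.6  16.6  -5.5] ang from -x ccw deg -52.8
lineB [-10.7  13.3  -5.5] ang from -x ccw deg -51.0
lineflank [-12.5  16.7 -14. ] ang from -x ccw deg -53.1
idx [-29.7  -0.1 -24. ] ang from -x ccw deg 0.1
idx2 [-24.5  -0.7 -24. ] ang from -x ccw deg 1.7
scL [-26.5  10.8 -24. ] ang from -x ccw deg -22.2
scR [ 27.4  -9.8 -24. ] ang from -x ccw deg 160.2
scT [  9.4  27.3 -24. ] ang from -x ccw deg -109.0
scB [ -9.8 -26.9 -24. ] ang from -x ccw deg 70.0
```

```bash
sed -i 's/b=(.573,-.3385)/b=(.5695,-.3402)/' h.py; python3 - <<'E'
from h import *; from cell import robot
s=robot.sense();o,H=scope()
for z in(.2,.126): print(move(s,o+z*H[:,2],tool(H,70)))
E
```

```text
(array([ 0.022 , -0.0026, -0.0598]), array([-0.0004, -0.0002, -0.001 ]), 'mm', np.float64(38.2), 'deg', np.float64(0.1))
(array([ 0.0741, -0.0012, -0.1715]), array([-0.0004, -0.0002, -0.001 ]), 'mm', np.float64(112.1), 'deg', np.float64(0.1))
```

Call:
jog_arm(rows=[1, 0.022, -0.0026, -0.06, 0, 0, 0, 1, 0.04, -0.002, -0.1, 0, 0, 0, 1, 0.06, -0.0015, -0.14, 0, 0, 0, 1, 0.074, -0.0012, -0.1715, 0, 0, 0, 1, 0.074, -0.0012, -0.1715, 0, 0, 0])

```text
t: 1.78
ee_pos: [0.54, -0.3419, 0.1801]
tool_rot: [2.314, 1.667, 0.523]
wrist_force: [0.2, -0.3, 0.5]
finger_gap: 0.0853
```

```bash
python3 - <<'E'
from h import *; from cell import robot; import cv2
s=robot.sense();o,H=scope()
im=robot.snapshot("wrist"); cv2.imwrite("pics/w2.png",im[:,:,::-1])
print(s["t"],s["wrist_force"],move(s,o+.126*H[:,2],tool(H,70)))
E
```

```text
1.775 [ 0.21800468 -0.32305196  0.50705976] (array([0.0021, 0.0015, 0.0002]), array([-0.0007, -0.0005,  0.0005]), 'mm', np.float64(1.6), 'deg', np.float64(0.1))
```

View pics/w2.png

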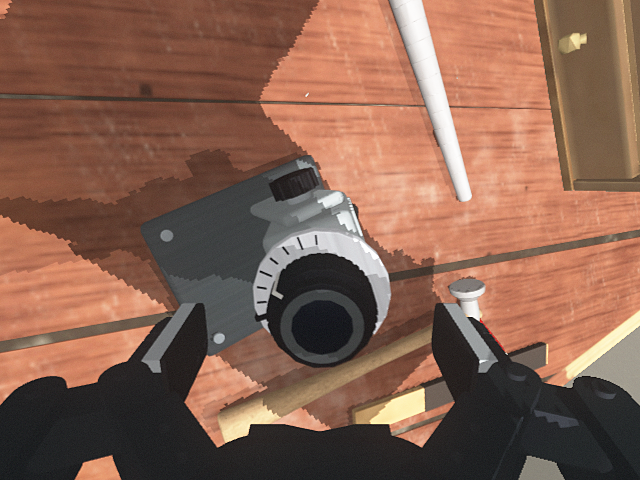

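```bash
python3 - <<'E'
from h import *; from cell import robot
c=robot.calibration("wrist");s=robot.sense();o,H=scope()
print(onplane(c,322.5,325.5,o,H,.074)*1e3, onplane(c,322,285,o,H,.05)*1e3)
T=R.from_rotvec(s["tool_rot"]).as_matrix()
print("lens in tool",T.T@(o+H@onplane(c,322.5,325.5,o,H,.074)-s["ee_pos"])*1e3)
E
```

```text
[ 1.23618138  1.42948405 74.        ] [ 2.82060485  5.82373021 50.        ]
lens in tool [ 3.20864232  0.56725146 53.39873961]
```

Call:
jog_arm(rows=[1, 0.0035, 0.0025, 0.0008, 0, 0, 0, 0, 0.0035, 0.0025, 0.0008, 0, 0, 0, 0, 0.0035, 0.0025, 0.0008, 0, 0, 0, 0, 0.0035, 0.0025, 0.0008, 0, 0, 0, 0, 0.0035, 0.0025, 0.0008, 0, 0, 0, 0, 0.0035, 0.0025, 0.0008, 0, 0, 0, 0, 0.0035, 0.0025, 0.0008, 0, 0, 0, 0, 0.0035, 0.0025, 0.0008, 0, 0, 0])

```text
t: 2.82
ee_pos: [0.5415, -0.3397, 0.1814]
tool_rot: [2.313, 1.67, 0.521]
wrist_force: [-14.2, 3.2, 8.1]
finger_gap: 0.0385
```

```bash
python3 - <<'E'
from h import *; from cell import robot
s=robot.sense();o,H=scope()
T=R.from_rotvec(s["tool_rot"]).as_matrix()
print(s["t"],s["finger_gap"],"F tool",T.T@s["wrist_force"],"M",T.T@s["moment"], H.T@(s["ee_pos"]-o)*1e3)
print("turn 52deg numbers",np.radians(52)*H[:,2]/(np.pi/2))
E
```

```text
2.825 0.03854126687225441 F tool [  0.15228003 -10.08455579 -13.27787936] M [ 1.86764296 -0.01571477  0.00327782] [  0.74794737   1.27349721 126.96405844]
turn 52deg numbers [-0.24408424 -0.00681789  0.5236445 ]
```

Call:
jog_arm(rows=[0, 0, 0, 0, -0.04, -0.0011, 0.086, 0, 0, 0, 0, -0.08, -0.0022, 0.172, 0, 0, 0, 0, -0.12, -0.0034, 0.258, 0, 0, 0, 0, -0.16, -0.0045, 0.344, 0, 0, 0, 0, -0.2, -0.0056, 0.43, 0, 0, 0, 0, -0.244, -0.0068, 0.5236, 0, 0, 0, 0, -0.244, -0.0068, 0.5236, 0, 0, 0, 0, -0.244, -0.0068, 0.5236])

```text
t: 3.82
ee_pos: [0.5417, -0.3397, 0.1814]
tool_rot: [1.298, 2.424, 0.305]
wrist_force: [-13.4, 4.1, 8.2]
finger_gap: 0.0385
```

```bash
python3 - <<'E'
from h import *; from cell import robot; import cv2
s=robot.sense();o,H=scope();c=robot.calibration("wrist")
im=robot.snapshot("wrist"); 
T=R.from_rotvec(s["tool_rot"]).as_matrix()
m=H.T@T@np.diag([1,-1,-1]); print("phi",np.degrees(np.arctan2(m[1,0],m[0,0])),s["finger_gap"],"F tool",T.T@s["wrist_force"],"M",T.T@s["moment"],H.T@(s["ee_pos"]-o)*1e3,s["joints"])
u,v=proj(c,o+H@np.array([0,0,.07])); print(u,v)
u,v=int(u),int(v);x0,y0=u-90,max(0,v-85)
print(x0,y0);cv2.imwrite("pics/c3.png",cv2.resize(im[y0:y0+130,x0:x0+180,::-1],None,fx=4.4,fy=4.4,interpolation=cv2.INTER_CUBIC))
cv2.imwrite("pics/w3.png",im[:,:,::-1])
E
```

```text
phi 122.05056031520189 0.0385433640337399 F tool [  8.35456875  -4.88249311 -12.96445047] M [ 1.01257753  1.34650354 -0.05429054] [  0.91643187   1.26675497 126.94797117] [-0.87793632  0.31574214  1.76328671  0.46273286  0.84141374 -1.73912512]
316.68720184953474 331.3337518635005
226 246
```

View pics/c3.png

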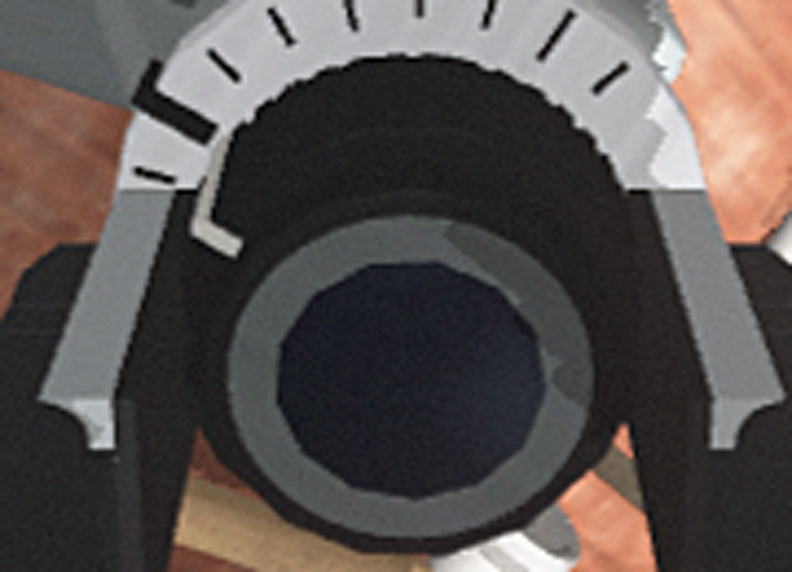

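```bash
python3 - <<'E'
from h import *; from cell import robot
c=robot.calibration("wrist");o,H=scope()
P=lambda x,y,s:onplane(c,226+x/4.4,246+y/4.4,o,H,s)
L=P(411,377,.074);print(L*1e3)
for n,a in dict(lineA=(196,229,.0685),lineB=(240,248,.0685),flankbot=(221,135,.0515),idxo=(147,84,.05),idxi=(207,133,.05),scaleL=(128,140,.05),scaleR=(700,140,.05),t1=(265,5,.05),t1b=(290,45,.05),t3=(420,15,.05),tm=(155,177,.05)).items():
    q=P(*a)-L; print(n,(q*1e3).round(1),np.hypot(*q[:2])*1e3,np.degrees(np.arctan2(-q[1],-q[0])).round(1))
E
```

```text
[-0.36655314  2.48086735 74.        ]
lineA [-20.7  -0.5  -5.5] 20.695129132605178 1.4
lineB [-16.7  -0.1  -5.5] 16.720535946862913 0.3
flankbot [-21.    0.5 -22.5] 20.983819692376663 -1.4
idxo [-29.1   0.7 -24. ] 29.13713056307579 -1.3
idxi [-22.   -0.7 -24. ] 21.997817885216236 1.7
scaleL [-27.9  -5.2 -24. ] 28.346280175293423 10.5
scaleR [ 17.3  23.1 -24. ] 28.873770280214885 -126.8
t1 [-23.8  13.1 -24. ] 27.186603064832763 -28.7
t1b [-19.9  10.9 -24. ] 22.73514707191351 -28.8
t3 [-11.4  19.7 -24. ] 22.784257894851333 -60.0
tm [-23.9  -7.1 -24. ] 24.91717612671331 16.6
```

Call:
jog_arm(rows=[1, 0, 0, 0, 0, 0, 0, 1, 0, 0, 0, 0, 0, 0, 1, 0, 0, 0, 0, 0, 0, 1, 0, 0, 0, 0, 0, 0, 1, -0.03, -0.001, 0.06, 0, 0, 0, 1, -0.056, -0.0016, 0.12, 0, 0, 0, 1, -0.08, -0.0023, 0.172, 0, 0, 0, 1, -0.08, -0.0023, 0.172, 0, 0, 0])

```text
t: 4.88
ee_pos: [0.4956, -0.343, 0.2882]
tool_rot: [1.295, 2.416, 0.3]
wrist_force: [0.3, 0.0, -0.7]
finger_gap: 0.0855
```

```bash
python3 - <<'E'
from h import *; from cell import robot; import cv2
s=robot.sense();o,H=scope();c=robot.calibration("wrist")
im=robot.snapshot("wrist"); cv2.imwrite("pics/w4.png",im[:,:,::-1])
u,v=proj(c,o+H@np.array([0,0,.065])).astype(int);x0,y0=u-40,v-45
print(x0,y0,s["t"]);cv2.imwrite("pics/c4.png",cv2.resize(im[y0:y0+75,x0:x0+80,::-1],None,fx=7,fy=7,interpolation=cv2.INTER_CUBIC))
# mount hover, ψ=122.5
th=R.from_euler("z",-57.5,degrees=True).as_matrix(); T=tool(th,180)
print(move(s,np.array([.6185,.053,.26]),T))
print(move(s,np.array([.55,-.15,.32]),T))
E
```

```text
274 181 4.875
(array([ 0.2049,  0.6601, -0.047 ]), array([-0.0021,  0.2808, -0.0123]), 'mm', np.float64(415.6), 'deg', np.float64(25.3))
(array([0.0907, 0.3217, 0.053 ]), array([-0.0021,  0.2808, -0.0123]), 'mm', np.float64(203.1), 'deg', np.float64(25.3))
```

View pics/c4.png

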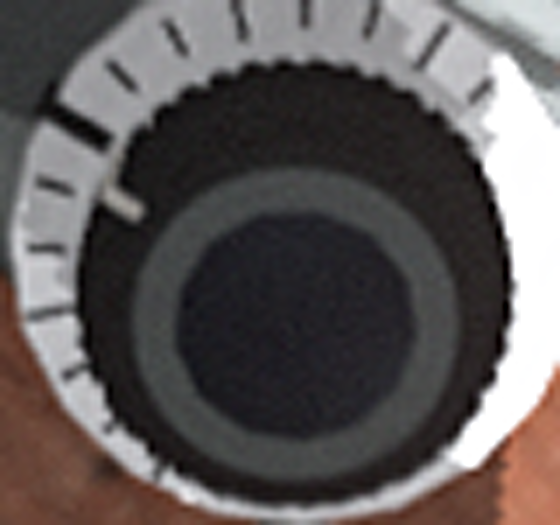

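```bash
python3 - <<'E'
from h import *; from cell import robot
c=robot.calibration("wrist");o,H=scope()
P=lambda x,y,s:onplane(c,274+x/7,181+y/7,o,H,s)
L=P(297,324,.074);print(L*1e3)
for n,a in dict(lineA=(107,192,.0685),lineB=(140,212,.0685),fl=(117,150,.0515),idxo=(48,102,.05),idxi=(105,145,.05),t15=(120,75,.05),t30=(176,38,.05),t45=(240,20,.05),tm15=(54,187,.05),tm30=(45,248,.05),tm45=(50,314,.05)).items():
    q=P(*a)-L; print(n,(q*1e3).round(1),np.degrees(np.arctan2(-q[1],-q[0])).round(1))
E
```

```text
[-1.84571255  4.12424491 74.        ]
lineA [-20.6   0.1  -5.5] -0.2
lineB [-17.1   0.   -5.5] -0.2
fl [-20.8  -0.1 -22.5] 0.2
idxo [-28.9   0.1 -24. ] -0.3
idxi [-22.   -0.6 -24. ] 1.6
t15 [-24.3   6.2 -24. ] -14.2
t30 [-21.5  12.2 -24. ] -29.4
t45 [-17.2  16.9 -24. ] -44.6
tm15 [-24.1  -6.9 -24. ] 16.0
tm30 [-21.7 -12.8 -24. ] 30.5
tm45 [-17.8 -18.4 -24. ] 45.9
```

Call:
jog_arm(rows=[1, 0, 0, 0, 0.047, 0.0013, -0.1007, 1, 0, 0, 0, 0.094, 0.0026, -0.2013, 1, 0, 0, 0, 0.141, 0.004, -0.302, 1, 0, 0, 0, 0.188, 0.0053, -0.4027, 1, 0, 0, 0, 0.235, 0.0066, -0.5033, 1, 0, 0, 0, 0.2817, 0.0079, -0.604])

```text
t: 5.68
ee_pos: [0.4951, -0.341, 0.2827]
tool_rot: [2.447, 1.507, 0.552]
wrist_force: [-0.6, 0.0, 0.5]
finger_gap: 0.0853
```

Call:
jog_arm(rows=[1, 0, 0, 0, 0.047, 0.0013, -0.1007, 1, 0, 0, 0, 0.094, 0.0026, -0.2013, 1, 0, 0, 0, 0.141, 0.004, -0.302, 1, 0, 0, 0, 0.188, 0.0053, -0.4027, 1, 0, 0, 0, 0.235, 0.0066, -0.5033, 1, 0, 0, 0, 0.2817, 0.0079, -0.604])

```text
t: 6.42
ee_pos: [0.4952, -0.341, 0.2827]
tool_rot: [-3.065, -0.088, -0.677]
wrist_force: [-0.4, 0.3, 0.2]
finger_gap: 0.085
```

Call:
jog_arm(rows=[1, 0, 0, 0, 0.047, 0.0013, -0.1007, 1, 0, 0, 0, 0.094, 0.0026, -0.2013, 1, 0, 0, 0, 0.141, 0.004, -0.302, 1, 0, 0, 0, 0.188, 0.0053, -0.4027, 1, 0, 0, 0, 0.235, 0.0066, -0.5033, 1, 0, 0, 0, 0.2817, 0.0079, -0.604, 1, 0, 0, 0, 0.2817, 0.0079, -0.604])

```text
t: 7.3
ee_pos: [0.4951, -0.3411, 0.283]
tool_rot: [-2.534, 1.355, -0.549]
wrist_force: [0.5, -0.1, 0.4]
finger_gap: 0.0853
```

```bash
python3 - <<'E'
from h import *; from cell import robot; import cv2
s=robot.sense();o,H=scope();c=robot.calibration("wrist")
im=robot.snapshot("wrist"); cv2.imwrite("pics/w5.png",im[:,:,::-1])
T=R.from_rotvec(s["tool_rot"]).as_matrix();m=H.T@T@np.diag([1,-1,-1])
print(s["t"],s["joints"],"phi",np.degrees(np.arctan2(m[1,0],m[0,0])),H.T@(s["ee_pos"]-o)*1e3)
u,v=proj(c,o+H@np.array([0,0,.065])).astype(int);x0,y0=u-45,v-45
print(x0,y0);cv2.imwrite("pics/c5.png",cv2.resize(im[y0:y0+85,x0:x0+90,::-1],None,fx=7,fy=7,interpolation=cv2.INTER_CUBIC))
E
```

```text
7.3 [-0.94920077  0.10609859  1.78390332  0.41752669  1.03974265  1.42839838] phi -57.895496263425585 [  1.67648011   1.22213508 238.68167315]
276 187
```

View pics/c5.png

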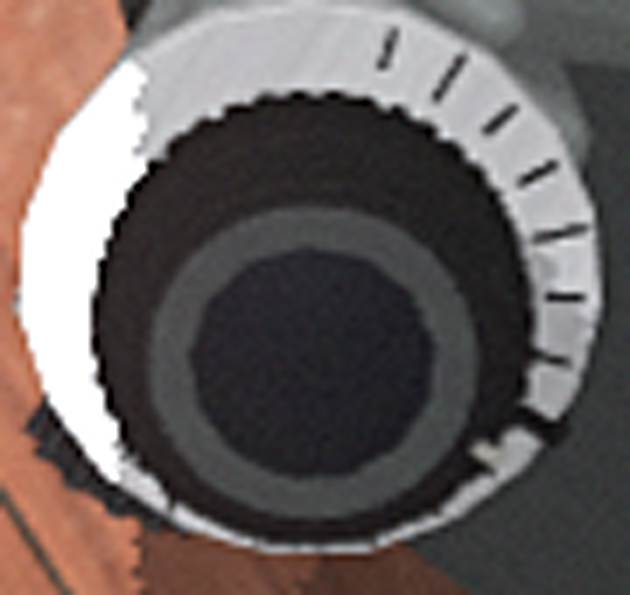

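```bash
python3 - <<'E'
from h import *; from cell import robot
c=robot.calibration("wrist");o,H=scope();s=robot.sense()
P=lambda x,y,z:onplane(c,276+x/7,187+y/7,o,H,z)
L=P(313.5,362,.074);print(L*1e3,H.T@(s["ee_pos"]-o)*1e3)
S=.0
xl,xr,yt,yb=P(20,280,.05),P(601,290,.05),P(305,3,.05),P(300,552,.05)
print("scale c",(xl+xr)/2*1e3,(yt+yb)/2*1e3)
for n,a in dict(lineB=(480,449,.0685),lineA=(498,463,.0685),idx=(560,433,.05),t15=(553,360,.05),t30=(565,298,.05)).items():
    q=P(*a)-L; print(n,(q*1e3).round(1),np.degrees(np.arctan2(-q[1],-q[0])).round(1))
E
```

```text
[-0.45955511  1.38043451 74.        ] [  1.81978333   1.08532233 238.96201415]
scale c [-0.28489272  1.39946348 50.        ] [ 0.34182829  1.94611441 50.        ]
lineB [-18.8   0.5  -5.5] -1.4
lineA [-21.    0.7  -5.5] -2.0
idx [-29.5  -0.2 -24. ] 0.4
t15 [-24.5  -6.3 -24. ] 14.4
t30 [-21.9 -12.3 -24. ] 29.3
```

```bash
sed -i 's/b=(.5695,-.3402)/b=(.5695,-.3387)/' h.py; python3 - <<'E'
from h import *; from cell import robot
s=robot.sense()
th=R.from_euler("z",-57.5,degrees=True).as_matrix(); T=tool(th,0)
print(move(s,np.array([.6185,.053,.25]),T))
E
```

```text
(array([ 0.2056,  0.657 , -0.0556]), array([-0.0055,  0.2764, -0.0147]), 'mm', np.float64(414.4), 'deg', np.float64(24.9))
```

Call:
jog_arm(rows=[1, 0, 0.02, 0.08, 0, 0, 0, 1, 0.05, 0.12, 0.1, 0, 0.05, 0, 1, 0.08, 0.22, 0.1, 0, 0.1, 0, 1, 0.11, 0.32, 0.1, 0, 0.15, 0, 1, 0.14, 0.42, 0.1, -0.003, 0.2, -0.01, 1, 0.17, 0.52, 0.08, -0.0055, 0.25, -0.0147, 1, 0.19, 0.6, 0.03, -0.0055, 0.2764, -0.0147, 1, 0.2056, 0.657, -0.0556, -0.0055, 0.2764, -0.0147])

```text
t: 8.35
ee_pos: [0.62, 0.0544, 0.2532]
tool_rot: [-2.756, 1.506, -0.008]
wrist_force: [1.0, -0.3, -0.1]
finger_gap: 0.0853
```

```bash
python3 - <<'E'
from cell import robot
for i in range(3): robot.snapshot("wrist")
from h import *; import cv2
s=robot.sense();c=robot.calibration("wrist")
im=robot.snapshot("wrist"); cv2.imwrite("pics/w6.png",im[:,:,::-1])
th=R.from_euler("z",-57.5,degrees=True).as_matrix(); T=tool(th,0)
print(s["t"],s["joints"],abs(s["dq"]).max(),move(s,np.array([.6185,.053,.25]),T))
u,v=proj(c,[.6185,.053,.105]).astype(int);x0,y0=u-65,v-55
print(x0,y0,repr(c));cv2.imwrite("pics/c6.png",cv2.resize(im[y0:y0+110,x0:x0+130,::-1],None,fx=5.5,fy=5.5,interpolation=cv2.INTER_CUBIC))
E
```

```text
8.5 [-1.03806432e-01  3.31476417e-01  1.53824020e+00 -1.65730896e-03
  1.27870576e+00  2.46747889e+00] 0.06285408303427907 (array([ 0.0036, -0.0014,  0.003 ]), array([ 0.0005, -0.0044, -0.0023]), 'mm', np.float64(2.9), 'deg', np.float64(0.5))
249 190 {'fx': 388.09555919593146, 'fy': 388.09555919593146, 'cx': 319.1682290068698, 'cy': 233.32230965878009, 'xyz': array([ 0.65782013, -0.01047127,  0.31717315]), 'attitude': array([ 0.84848182, -2.8946729 , -0.44532075])}
```

View pics/c6.png

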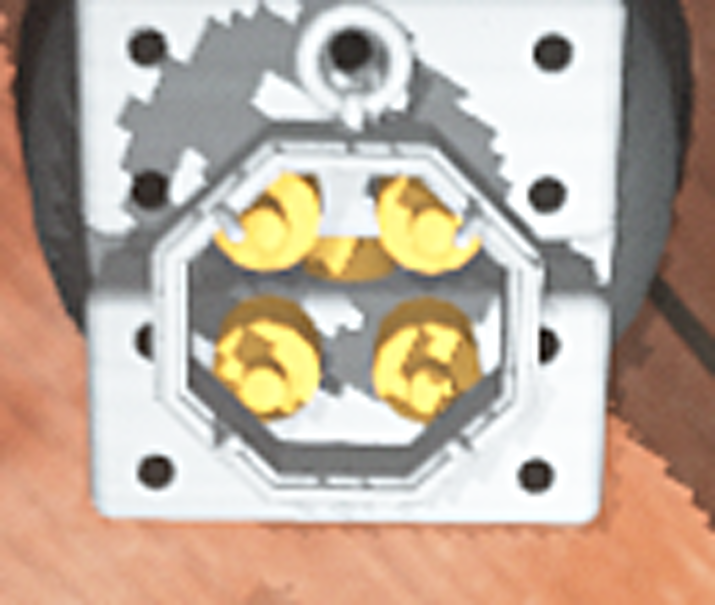

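```bash
python3 - <<'E'
from h import *; from cell import robot
a=np.array
c={'fx': 388.0956, 'fy': 388.0956, 'cx': 319.168, 'cy': 233.322, 'xyz': a([ 0.65782013, -0.01047127,  0.31717315]), 'attitude': a([ 0.84848182, -2.8946729 , -0.44532075])}
P=lambda x,y,z:ray(c,249+x/5.5,190+y/5.5,z)
l,r,t,b=P(155,310,.11),P(545,310,.11),P(350,140,.11),P(350,485,.11)
print("ctr",(l+r)/2,(t+b)/2,"w",np.linalg.norm(l-r),np.linalg.norm(t-b))
C=((l+r)/2*.5+(t+b)/2*.5);bl=P(353,60,.105);d=bl-C;print("bail",bl,np.degrees(np.arctan2(d[1],d[0])),np.linalg.norm(d[:2]))
hx=P(100,5,.09);d=P(148,47,.09)-P(155,472,.09);e=P(553,52,.09)-P(537,475,.09);print([np.degrees(np.arctan2(q[1],q[0])) for q in(d,e)])
ll=[P(x,y,.11) for x,y in((172,240),(168,385))];rr=[P(x,y,.11) for x,y in((541,245),(524,395))]
s=robot.sense()
M=a([(C[0]),C[1],.25])
for yaw in(-57.5,-58.5):
  T=tool(R.from_euler("z",yaw,degrees=True).as_matrix(),0);print(move(s,M,T),move(s,a([C[0],C[1],.162]),T))
q=T.T@(C-s["ee_pos"]);print("ctr in tool",q*1e3)
E
```

```text
ctr [0.62006139 0.05258894 0.11      ] [0.61966354 0.05323852 0.11      ] w 0.0401322989697066 0.03770385787729072
bail [0.63335009 0.03122583 0.105     ] -58.1226744977479 0.025539787310679633
[np.float64(-58.27384559117867), np.float64(-58.035674603160246)]
(array([ 0.0037,  0.0009, -0.0017]), array([ 0.0011, -0.0014, -0.0008]), 'mm', np.float64(2.5), 'deg', np.float64(0.2)) (array([ 0.0037,  0.0009, -0.1484]), array([ 0.0011, -0.0014, -0.0008]), 'mm', np.float64(89.1), 'deg', np.float64(0.2))
(array([ 0.0037,  0.0009, -0.0017]), array([ 0.0011, -0.0015, -0.012 ]), 'mm', np.float64(2.5), 'deg', np.float64(1.1)) (array([ 0.0037,  0.0009, -0.1484]), array([ 0.0011, -0.0015, -0.012 ]), 'mm', np.float64(89.1), 'deg', np.float64(1.1))
ctr in tool [  0.68488032  -2.19848041 141.03907363]
```

Call:
jog_arm(rows=[1, 0.0029, 0.0022, -0.03, 0.001, -0.0014, -0.0075, 1, 0.0029, 0.0022, -0.08, 0.001, -0.0014, -0.0075, 1, 0.0029, 0.0022, -0.12, 0.001, -0.0014, -0.0075, 1, 0.0029, 0.0022, -0.1451, 0.001, -0.0014, -0.0075, 1, 0.0029, 0.0022, -0.1451, 0.001, -0.0014, -0.0075, 1, 0.0029, 0.0022, -0.1451, 0.001, -0.0014, -0.0075, 1, 0.0029, 0.0022, -0.1451, 0.001, -0.0014, -0.0075])

```text
t: 9.43
ee_pos: [0.6208, 0.0527, 0.1672]
tool_rot: [-2.741, 1.53, -0.008]
wrist_force: [-0.9, 0.4, -0.2]
finger_gap: 0.0852
```

```bash
python3 - <<'E'
from cell import robot
from h import *; import cv2
s=robot.sense();c=robot.calibration("wrist")
im=robot.snapshot("wrist"); cv2.imwrite("pics/w7.png",im[:,:,::-1])
T=tool(R.from_euler("z",-58.1,degrees=True).as_matrix(),0)
print(s["t"],s["wrist_force"],s["ee_pos"],move(s,np.array([.6194,.0537,.164]),T))
cv2.imwrite("pics/c7.png",cv2.resize(im[180:480,130:510,::-1],None,fx=2,fy=2,interpolation=cv2.INTER_CUBIC))
print({k:(v if np.isscalar(v) else v.tolist()) for k,v in c.items()})
E
```

```text
9.425 [-0.88970365  0.3992371  -0.24546574] [0.62078458 0.05269798 0.16719604] (array([-0.0023,  0.0017, -0.0053]), array([0.0003, 0.0037, 0.0028]), 'mm', np.float64(3.6), 'deg', np.float64(0.4))
{'fx': 388.09555919593146, 'fy': 388.09555919593146, 'cx': 319.1682290068698, 'cy': 233.32230965878009, 'xyz': [0.660217007898413, -0.012401594644647115, 0.23665932636894682], 'attitude': [0.8284242536612427, -2.916438052575856, -0.4435861255633186]}
```

View pics/c7.png

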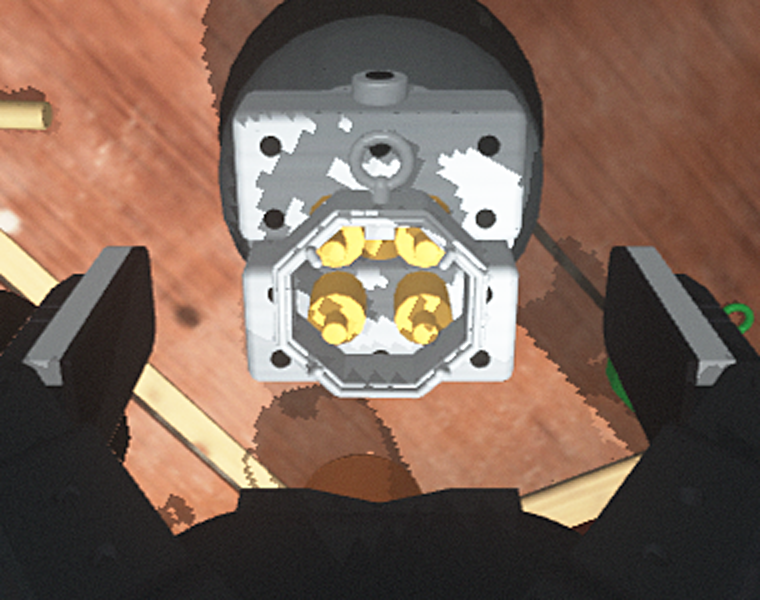

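Call:
jog_arm(rows=[1, -0.001, 0.001, -0.005, 0, 0.003, 0.002, 0, -0.001, 0.001, -0.005, 0, 0.003, 0.002, 0, -0.001, 0.001, -0.005, 0, 0.003, 0.002, 0, -0.001, 0.001, -0.005, 0, 0.003, 0.002, 0, -0.001, 0.001, -0.005, 0, 0.003, 0.002, 0, -0.001, 0.001, -0.005, 0, 0.003, 0.002, 0, -0.001, 0.001, -0.005, 0, 0.003, 0.002, 0, -0.001, 0.001, -0.005, 0, 0.003, 0.002])

```text
t: 10.48
ee_pos: [0.6197, 0.0534, 0.1632]
tool_rot: [2.745, -1.527, -0.0]
wrist_force: [0.7, -1.3, 2.9]
finger_gap: 0.039
```

```bash
python3 - <<'E'
from cell import robot
from h import *; import cv2
s=robot.sense();c=robot.calibration("wrist")
im=robot.snapshot("wrist"); cv2.imwrite("pics/w8.png",im[:,:,::-1])
T=R.from_rotvec(s["tool_rot"]).as_matrix()
print(s["t"],s["finger_gap"],T.T@s["wrist_force"],T.T@s["moment"],s["ee_pos"],"tool z",T[:,2],"tool x yaw",np.degrees(np.arctan2(T[1,0],T[0,0])),s["joints"])
s=robot.sense();print(s["ee_pos"])
E
```

```text
10.475 0.0389807717246239 [ 1.48047057  0.08142004 -2.87480561] [ 0.12835423  0.01712367 -0.00385189] [0.61969908 0.05341306 0.16315229] tool z [-4.77394090e-04 -3.52616027e-04 -9.99999824e-01] tool x yaw -58.16942893088012 [-1.04400012e-01  4.35966050e-01  1.58572623e+00 -4.44817058e-04
  1.12033846e+00  2.48183814e+00]
[0.61970373 0.05340474 0.16314438]
```

```bash
python3 - <<'E'
from h import *
a=np.array
c={'fx': 388.0956, 'fy': 388.0956, 'cx': 319.168, 'cy': 233.322,'xyz': a([0.660217007898413, -0.012401594644647115, 0.23665932636894682]), 'attitude':a([0.8284242536612427, -2.916438052575856, -0.4435861255633186])}
P=lambda x,y,z:ray(c,130+x/2,180+y/2,z)
x=a([.5275,-.8495,0]);y=a([.8495,.5275,0]);e=a([0.62078458,0.05269798,0])
for n,p in dict(top=P(378,208,.110),bot=P(378,388,.110),botlow=P(378,398,.100),bail=P(380,160,.105),innerB=P(378,355,.100),l=P(274,300,.11),r=P(487,300,.11)).items(): print(n,(p-e)@x*1e3,(p-e)@y*1e3)
E
```

```text
top 17.947370795473 -0.05105059496836013
bot -19.852739345271836 0.06094185208066012
botlow -29.888999324355783 0.13953446711675016
bail 25.154249862002292 -0.4108688656163387
innerB -19.46411088616237 0.10864808181097886
l -0.634409359748287 19.27127547614813
r -0.6393253351620594 -20.161467425948512
```

Call:
jog_arm(rows=[0, 0, 0, 0.02, 0, 0, 0, 0, 0, 0, 0.05, 0, 0, 0, 0, 0, 0, 0.1, 0, 0, 0, 0, 0, 0, 0.16, 0, 0, 0, 0, 0, 0, 0.22, 0, 0, 0, 0, 0, 0, 0.22, 0, 0, 0])

```text
t: 11.28
ee_pos: [0.6211, 0.0533, 0.3002]
tool_rot: [-2.744, 1.526, -0.01]
wrist_force: [-0.3, 0.2, 0.2]
finger_gap: 0.0386
```

```bash
python3 - <<'E'
from cell import robot
from h import *
s=robot.sense();o,H=scope()
print(s["t"],s["finger_gap"],s["wrist_force"],s["ee_pos"])
for z in(.30,.1971): print(move(s,o+H@np.array([.0004,0,z]),tool(H,0)))
print(proj(robot.calibration("scene"),o+H@np.array([0,0,.134])),proj(robot.calibration("top"),o+H@np.array([0,0,.134])))
E
```

```text
11.275 0.038566144789099685 [-0.25889413  0.18356582  0.22767403] [0.62110623 0.05333838 0.3002436 ]
(array([-0.255 , -0.6581,  0.063 ]), array([-0.1392, -0.2515,  0.6525]), 'mm', np.float64(425.2), 'deg', np.float64(64.2))
(array([-0.1825, -0.6561, -0.0924]), array([-0.1392, -0.2515,  0.6525]), 'mm', np.float64(412.4), 'deg', np.float64(64.2))
[393.76333412 189.57999911] [406.29837175 253.17087982]
```

Call:
jog_arm(rows=[0, -0.02, -0.06, 0.05, -0.01, -0.02, 0.06, 0, -0.05, -0.14, 0.08, -0.03, -0.05, 0.14, 0, -0.09, -0.23, 0.08, -0.05, -0.09, 0.23, 0, -0.125, -0.32, 0.08, -0.07, -0.125, 0.32, 0, -0.16, -0.41, 0.08, -0.09, -0.16, 0.41, 0, -0.2, -0.5, 0.08, -0.11, -0.2, 0.5, 0, -0.235, -0.59, 0.07, -0.125, -0.23, 0.58, 0, -0.255, -0.658, 0.063, -0.1392, -0.2515, 0.6525])

```text
t: 12.28
ee_pos: [0.4721, -0.3241, 0.3341]
tool_rot: [-3.069, -0.007, -0.659]
wrist_force: [0.7, 0.8, -0.2]
finger_gap: 0.0384
```

```bash
python3 - <<'E'
from cell import robot
for i in range(4): robot.snapshot("wrist")
from h import *
s=robot.sense();o,H=scope()
print(s["t"],s["finger_gap"],s["joints"],abs(s["dq"]).max())
for z in(.30,.1971): print(move(s,o+H@np.array([.0004,0,z]),tool(H,0)))
E
```

```text
12.475 0.038444817340532386 [-0.95908612 -0.01144442  1.79717687  0.37886035  1.13614225  0.49308388] 0.04981045423925533
(array([-0.0067, -0.0291,  0.0078]), array([-0.0029, -0.0105,  0.0199]), 'mm', np.float64(18.5), 'deg', np.float64(2.0))
(array([ 0.0657, -0.027 , -0.1477]), array([-0.0029, -0.0105,  0.0199]), 'mm', np.float64(98.3), 'deg', np.float64(2.0))
```

Call:
jog_arm(rows=[0, -0.0067, -0.0291, 0.0078, -0.0029, -0.0105, 0.0199, 0, 0.015, -0.029, -0.035, -0.0029, -0.0105, 0.0199, 0, 0.035, -0.028, -0.08, -0.0029, -0.0105, 0.0199, 0, 0.05, -0.027, -0.115, -0.0029, -0.0105, 0.0199, 0, 0.06, -0.027, -0.136, -0.0029, -0.0105, 0.0199, 0, 0.0657, -0.027, -0.1477, -0.0029, -0.0105, 0.0199, 0, 0.0657, -0.027, -0.1477, -0.0029, -0.0105, 0.0199, 0, 0.0657, -0.027, -0.1477, -0.0029, -0.0105, 0.0199])

```text
t: 13.48
ee_pos: [0.5128, -0.3399, 0.2465]
tool_rot: [-3.062, -0.05, -0.682]
wrist_force: [0.3, -1.4, -0.3]
finger_gap: 0.0386
```

```bash
python3 - <<'E'
from cell import robot
import cv2
for i in range(4): robot.snapshot("wrist")
from h import *
s=robot.sense();o,H=scope()
print(s["t"],s["finger_gap"],s["wrist_force"],abs(s["dq"]).max())
d=H.T@(s["ee_pos"]-o)-[.0004,0,.1971];print("err head mm",d*1e3)
print(move(s,o+H@np.array([.0004,0,.1971]),tool(H,0)))
E
```

```text
13.675 0.03869545178381884 [ 0.3691298   0.49256005 -0.26512384] 0.004963690988005395
err head mm [1.47795208 0.32371286 0.85046068]
(array([-0.0016, -0.0006, -0.0023]), array([ 0.0019,  0.0013, -0.0022]), 'mm', np.float64(1.7), 'deg', np.float64(0.3))
```

Call:
jog_arm(rows=[0, -0.0016, -0.0006, -0.0023, 0.0019, 0.0013, -0.0022, 0, -0.0016, -0.0006, -0.0023, 0.0019, 0.0013, -0.0022, 0, -0.0016, -0.0006, -0.0023, 0.0019, 0.0013, -0.0022, 0, -0.0016, -0.0006, -0.0023, 0.0019, 0.0013, -0.0022])

```text
t: 14.18
ee_pos: [0.5116, -0.34, 0.2442]
tool_rot: [-3.06, -0.043, -0.678]
wrist_force: [-0.0, 0.5, 0.5]
finger_gap: 0.0388
```

```bash
python3 - <<'E'
from cell import robot
import cv2
from h import *
s=robot.sense();o,H=scope();c=robot.calibration("wrist")
im=robot.snapshot("wrist");tp=robot.snapshot("top")
print(s["t"],s["finger_gap"],abs(s["dq"]).max())
print("err head mm",(H.T@(s["ee_pos"]-o)-[.0004,0,.1971])*1e3,move(s,o+H@np.array([.0004,0,.1971]),tool(H,0)))
cv2.imwrite("pics/w9.png",im[:,:,::-1]);cv2.imwrite("pics/t9.png",tp[:,:,::-1])
a=cv2.resize(im[180:440,200:440,::-1],None,fx=1.9,fy=1.9,interpolation=cv2.INTER_CUBIC)
b=cv2.resize(tp[160:360,330:500,::-1],(int(170*1.9),380),interpolation=cv2.INTER_CUBIC)
z=np.zeros((a.shape[0],a.shape[1]+b.shape[1],3),np.uint8);z[:,:a.shape[1]]=a;z[:b.shape[0],a.shape[1]:]=b
cv2.imwrite("pics/z9.png",z);print(z.shape,a.shape)
for n,p in dict(lens=(0,0,.074),ctr_back=(0,0,.134),front=(0,0,.144),bail=(.0275,0,.139)).items():print(n,(proj(c,o+H@np.array(p))-[200,180])*1.9)
E
```

```text
14.175 0.03879420862611566 0.0030255825705595538
err head mm [-0.19523846  0.27456626 -0.56906208] (array([-0.0001, -0.0005,  0.001 ]), array([-0.0004, -0.0004, -0.0003]), 'mm', np.float64(0.7), 'deg', np.float64(0.1))
(494, 779, 3) (494, 456, 3)
lens [228.04735576 154.97971586]
ctr_back [228.31177334 265.01438091]
front [228.37700693 292.16066935]
bail [228.52668183 146.20900562]
```

View pics/z9.png

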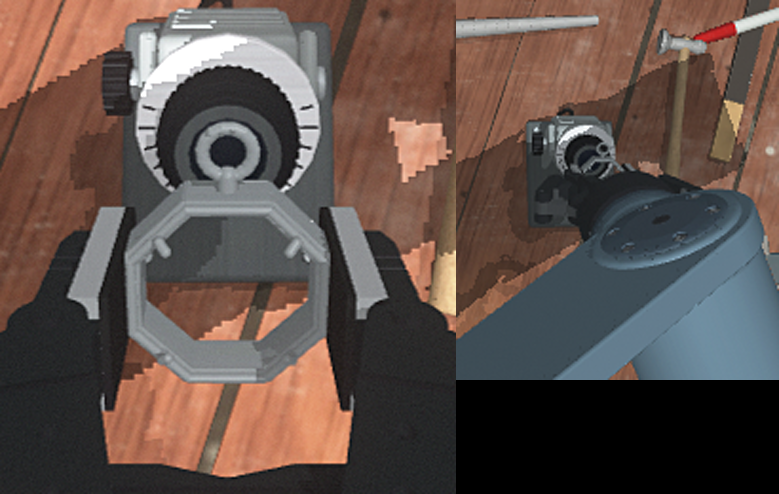

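```bash
python3 - <<'E'
from cell import robot
from h import *
s=robot.sense();o,H=scope();c=robot.calibration("wrist")
for n,p in dict(sctop=(.029,0,.05),scL=(0,.029,.05),scR=(0,-.029,.05),tubetop=(.0175,0,.074),frontTop=(.02,0,.144),frontBot=(-.02,0,.144),fL=(0,.02,.144),bailtop=(.0345,0,.139),backBot=(-.02,0,.134),inBotFront=(-.0165,0,.144)).items():print(n,(proj(c,o+H@np.array(p))-[200,180])*1.9)
print((H.T@(s["ee_pos"]-o)-[.0004,0,.1971])*1e3)
E
```

```text
sctop [228.13660922  34.71707989]
scL [134.5411774  126.35774411]
scR [321.53490492 126.51909072]
tubetop [228.17496199  95.07094306]
frontTop [228.59943265 195.11293596]
frontBot [228.32051001 381.32420791]
fL [122.40724864 292.12169856]
bailtop [228.66510863 110.10933486]
backBot [228.26138297 349.73113928]
inBotFront [228.34305926 366.2701211 ]
[-0.20519145  0.31338623 -0.60373389]
```

```bash
python3 -c "
from cell import robot
print(robot.finish_job()); s=robot.sense(); print(s['t'],s['finger_gap'])"
```

```text
the job is handed in; nothing more can be done
None
the job is handed in; nothing more can be done
```

I turned the focus ring to the index mark and let go. Then I lifted the silver mount off the pins, and it is now held in the grip over the lens. The job was handed in at about 14 s; no verdict was reported.

- **Focus ring:** I turned it about 52° counter-clockwise. The pictures after release put the white line about 0 to 1° short of the long index mark.
- **Mount pose:** its back faces the lens squarely, with the loop at the back and upper edge. The last measured tool pose was 0.2 to 0.3 mm off centre, about 0.6 mm too close to the lens, and 0.1° off in angle. I left that 0.6 mm uncorrected.
- **Scope position:** my estimate of where the scope stands is good to about 1 to 2 mm, so the real centring and distance carry that error too. One early ring picture was measured with a camera pose read slightly late, so I did not use its lens position.
- **Position along the loop:** where the mount sits in the grip in this direction is uncertain by about 1 mm. The frame gave +0.2 mm and the loop −1.2 mm, so I used −0.4 mm.
- **Grip:** the fingers read a steady 38.8 mm and the arm was at rest at the end.
- **Loose tools and contact:** I touched none of the loose things or the green look-alikes, and the mount stayed clear of the camera. The last top picture covered only part of the bench and showed nothing moved there; the rest was not re-checked.

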